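# Put returned spares away and stack the totes

## Robot

A 6-joint arm with a two-finger parallel gripper is mounted at the origin on the work surface. World frame = base frame: x ahead of the robot, y to its left, z up, the work surface at z = 0. Lengths are in mm, angles in rad, forces in N, time in s.
With the tool pointing down it reaches from about 325 to 850 mm from the base axis. Payload 4.4 kg.
Tool frame: the origin (TCP) lies between the finger pads; the fingertips stand 14 mm ahead of it and the grasp point (between the pads) lies 5 mm behind it; x points along the fingers, z is the direction in which the jaws open and shut, and the axes are right-handed (so a half turn about x gives the same grasp; the last joint's range is limited). The gripper opens to 94 mm and grips with 3 to 60 N. Pads are 16 mm wide; open, the fingers measure 119 mm over their backs; the gripper's body (75 mm by 177 mm) begins 78 mm behind the grasp point.
Start: joints at [1.077, 0.207, 1.542, -0, 1.393, -0.15], TCP at [193.282, 541.544, 219.447] pointing down, gripper open.
Joint ranges: [-2.73, 2.73], [-0.86, 2.22], [0.23, 2.46], [-1.11, 4.25], [0.08, 2.63], [-2.82, 2.82]. Speed limits (rad/s): [2.79, 2.79, 3.14, 3.14, 3.14, 3.14].

## Interface

Orientations are given as a 3x3 rotation matrix whose columns are the frame's x, y, z axes.
In Python, from workcell import ctrl, fingers, imaging, monitor gives the robot as it stands. Calls block until the motion is done:
- ctrl.reach(position, orientation): joint-space move of the TCP to a pose.
- ctrl.movel(position, velocity=150, ori=None, threshold=None): straight line of the TCP; ori=None keeps the orientation; velocity is the mean speed in mm/s. With threshold (N) it stops when the force on the tool has changed by that much, and returns True; else False.
- ctrl.set_joints(angles): joint-space move.
- fingers.move_gripper(opening): opening from 0.0 (shut) to 1.0 (fully open); the grip force is fixed at half the most; returns when the fingers have stopped.
- ctrl.sleep(seconds).
- ctrl.solve_ik(position, orientation): joint angles nearest the present ones, or None.
- imaging.capture(name): name is "side" or "top" or "wrist"; returns a dict with "color" (480x640x3 uint8, red, green, blue), "fov_y" (degrees; the focal length in pixels is half the picture's height over the tangent of half this angle, whatever the lens; pixels are square), "cx", "cy" (the principal point, pixels), "view" (4x4, takes a point from world to camera coordinates); the wrist camera has in their place "T_tool_cam" (4x4, takes a point from camera to tool coordinates, whose origin is the TCP and whose axes are the tool frame's). Camera axes: x right, y up, looking along -z (the intrinsics and any distortion apply to the point x, -y, -z); pixel columns grow to the right and rows downward; lengths in mm; the calibration is good to about 2 mm. A picture is of the moment at which its call begins: read the wrist's pose just before it. There is no depth.
A pose or a line that the arm cannot do raises ctrl.PlanningError and nothing moves.
- ctrl.close_job(): hands the job in, once; it reports no verdict.
Readings, each from a call of its own:
- monitor.current_time_s(): time.
- monitor.current_joint_pos(): joint angles.
- monitor.current_qd(): joint speeds.
- monitor.current_effort(): joint torques, N m.
- monitor.current_eef_pos(): TCP position.
- monitor.current_eef_rot(): TCP orientation.
- monitor.current_force(): force on the tool from outside, world axes, zero at the start.
- monitor.current_moment(): the same for the moment, N m.
- monitor.current_opening(): opening from 0.0 (shut) to 1.0 (fully open).
Only numpy, scipy, OpenCV 4.12 (cv2) and the standard library are available. Lean on these libraries where they do the work, as an engineer would, in place of code of your own. Each camera call takes 0.05 s, during which the arm holds its last target. There are 200 camera calls.

## Task

Put the returned spares away: the hex nut goes in with the nut and the flanged bush in with the bush in the stocked blue tote, each down on the floor of its bay. Then set the empty tote on top of the stocked one, turned so that it stacks on the ledges (cards at opposite ends) and does not nest, and put the shaft support block and the square-head plug in the upper tote, one in each bay, either way. Leave the tape roll and the tape measure where they lie.

Things in the scene. Friction and masses are not known exactly. Their poses are not given: they have to be found in the camera images.
- stocked_tote: Stocked blue tote, fixed, 234 (x) x 176 (y) x 60 high, floor 3 thick. White card at its +x end. A divider at x=0 parts two bays, each clear from |x| 13 to 100, |y| up to 54. Nut in stock in the +x bay at x 56, y -30, bush in the -x bay at x -56, y -30; free for y over -6. Ledges on the long sides, 55 up, carry a stacked tote. Origin: centre of underside.
- empty_tote_mid (a point): Empty blue tote, loose, 400 g, same shape, white card at +x. Its divider is the grip: wall 12 thick (along x), 162 long, 28 to 48 above the underside; bays as the other. Stacks with cards at opposite ends: underside 55 above the other's, 7 play all round; cards at the same end, it nests deep. Point: tote centre, 30 above underside; axes the tote's own.
- nut_mid (a point): High hexagon nut, steel, 36 across flats, 36 high, standing on the bench, bore up, about 180 g. Point: its centre, half-way up; its own x axis is square to a pair of flats (and so every 60 degrees).
- bush_mid (a point): Flanged round bush, steel, 36 high: flange 46 diameter x 6 at the bottom, body 26 diameter above it, dark bore on top, about 120 g. Point: its axis, half-way up.
- block_mid (a point): Shaft support block, steel, an upturned T: foot 48 (x) x 22 (y) x 8 high, upright 26 (x) x 22 (y) in the middle to 40 high, about 120 g. Point: its centre, half-way up.
- plug_mid (a point): Square-head pipe plug, dark steel, 36 high: round body 36 diameter x 22 high, 16 mm square head in the middle on top, about 130 g. Point: its axis, half-way up (18 above its underside). Take it by the round body.
- tape_roll_mid (a point): Bystander: roll of brown tape lying flat, 60 outer diameter, 44 hole, 24 high. Point: its centre, half-way up.
- tape_measure_mid (a point): Bystander: black tape measure, 50 x 46 x 28 high. Point: its centre, half-way up.
Mind the look-alikes: they are no part of the job. Leave any green or purple look-alike of the part that bears plug_mid alone. What is shaped like the part that bears bush_mid but red is not meant.

How it is judged:
By the outcome, as a careful person would: the job done as asked, in the order asked, and still so for the second after the job is handed in, with the robot touching nothing.
It also fails if it takes over 128 s, if anything falls off the work surface, if the arm or the gripper's body presses on something with over 40 N, if the wrist force passes 120 N, or if a joint passes its speed limit or range.

## Working session

There is one attempt and no reset: what is moved stays moved. The work goes in short steps, each a Python script; the robot and the scene stay as the last script left them, time stands still between calls to the robot, and variables do not carry over. Pictures are saved under pics/ and viewed, about 12 in all and at most 16, crops included, and the job is handed in when it is done.

```bash
ls; mkdir -p pics; python3 - <<'E'
from workcell import ctrl, fingers, imaging, monitor
import cv2,numpy as np
for n in ("top","side"):
    c=imaging.capture(n); cv2.imwrite(f"pics/{n}0.png",cv2.cvtColor(c["color"],cv2.COLOR_RGB2BGR))
    print(n,{k:(np.round(v,4).tolist() if k=='view' else v) for k,v in c.items() if k!='color'})
c=imaging.capture("wrist"); print({k:v for k,v in c.items() if k!='color'})
print(monitor.current_eef_rot(),monitor.current_time_s())
E
```

```text
pics
top {'fov_y': 51.50204305976055, 'cx': 314.90514309374936, 'cy': 241.0760958857881, 'view': [[-0.0134, -0.9999, -0.0073, 2.7568], [0.9765, -0.0146, 0.2152, -525.383], [-0.2153, -0.0042, 0.9765, -948.3632], [0.0, 0.0, 0.0, 1.0]]}
side {'fov_y': 53.01017363057474, 'cx': 323.4839588730874, 'cy': 232.96518307687876, 'view': [[-0.977, -0.213, -0.0092, 502.8055], [0.1454, -0.6972, 0.702, -103.0178], [-0.156, 0.6845, 0.7121, -882.5956], [0.0, 0.0, 0.0, 1.0]]}
{'fov_y': 58.765150270793114, 'cx': 320.01917102084684, 'cy': 242.2854563523595, 'T_tool_cam': array([[-5.25786250e-04,  2.29166789e-01, -9.73387028e-01,
        -1.65409420e+02],
       [ 4.79730651e-04,  9.73387108e-01,  2.29166549e-01,
         6.51312045e+01],
       [ 9.99999747e-01, -3.46470973e-04, -6.21731890e-04,
        -3.75508596e-01],
       [ 0.00000000e+00,  0.00000000e+00,  0.00000000e+00,
         1.00000000e+00]])}
[[-8.18733532e-04 -9.41813885e-01  3.36133806e-01]
 [-1.48475984e-03  3.36134693e-01  9.41812754e-01]
 [-9.99998563e-01  2.72015705e-04 -1.67357218e-03]] 0.15
```

View pics/top0.png

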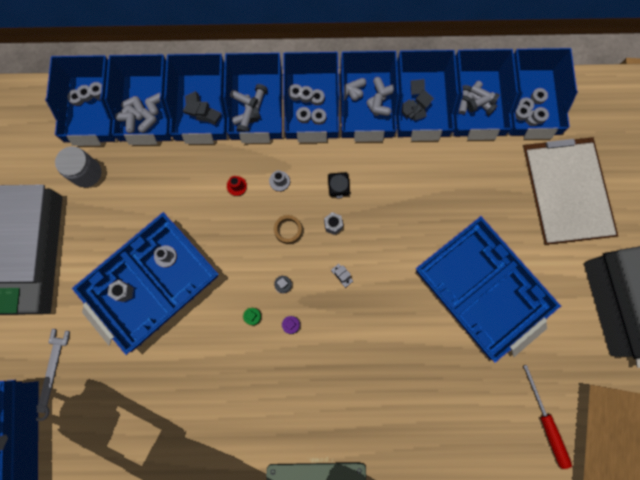

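View pics/side0.png

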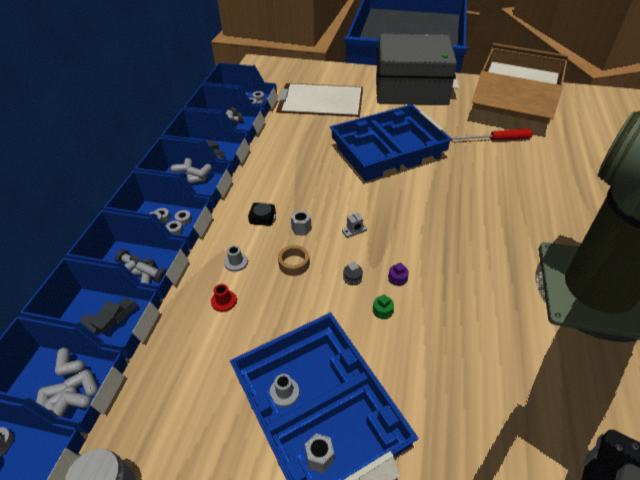

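The stocked tote (nut and bush inside) is at (147,283) in the top view and the empty tote at (488,288).

Look-alikes, top view:
- **Bushes:** grey at (279,180), red at (237,186). The grey one is meant.
- **Plugs:** dark grey at (283,284), green at (252,316), purple at (291,325). The dark grey one is meant.
- **Other parts:** nut (333,223), block (342,275), roll (288,230), tape measure (339,184).

Next come rough positions and closer wrist views.

```bash
cat > h.py <<'E'
from workcell import ctrl, fingers, imaging, monitor
import cv2, numpy as np
def R(a):
    c,s=np.cos(a),np.sin(a); return np.array([[0,-s,c],[0,c,s],[-1,0,0]],float)
class Shot:
    def __init__(s,name,save=None):
        p,r=np.array(monitor.current_eef_pos()),np.array(monitor.current_eef_rot())
        c=imaging.capture(name); s.img=c["color"]; s.cx,s.cy=c["cx"],c["cy"]
        s.f=240/np.tan(np.radians(c["fov_y"]/2))
        if name=="wrist":
            T=np.eye(4);T[:3,:3]=r;T[:3,3]=p; s.W=T@np.array(c["T_tool_cam"])
        else: s.W=np.linalg.inv(np.array(c["view"]))
        if save: cv2.imwrite(f"pics/{save}.png",s.img[...,::-1]); np.savez(f"pics/{save}.npz",W=s.W,k=[s.f,s.cx,s.cy],img=s.img)
    def pt(s,u,v,z):
        d=s.W[:3,:3]@np.array([(u-s.cx)/s.f,-(v-s.cy)/s.f,-1]); o=s.W[:3,3]
        return o+d*(z-o[2])/d[2]
    def px(s,p):
        q=s.W[:3,:3].T@(np.array(p,float)-s.W[:3,3]); return np.array([s.cx+s.f*q[0]/-q[2], s.cy-s.f*q[1]/-q[2]])
class Old(Shot):
    def __init__(s,save):
        d=np.load(f"pics/{save}.npz"); s.W=d["W"]; s.f,s.cx,s.cy=d["k"]; s.img=d["img"]
def hover(x,y,z,a): ctrl.reach([x,y,z],R(a))
E
python3 - <<'E'
from h import *
t=Shot("top")
for n,u,v,z in [("nut",333,223,18),("bush",279,180,18),("block",342,275,20),("plug",283,284,18),("green",252,316,18),("purple",291,325,18),("red",237,186,18),("roll",288,230,12),("tm",339,184,14),("stock",147,283,60),("empty",488,288,60)]:
    p=t.pt(u,v,z); print(n,p.round(0),np.hypot(p[0],p[1]).round())
hover(480,0,300,np.pi/2); Shot("wrist","w_parts")
s=t.pt(147,283,60); e=t.pt(488,288,60)
hover(s[0]-45,s[1],320,np.pi/2); Shot("wrist","w_stock")
hover(e[0]-45,e[1],320,np.pi/2); Shot("wrist","w_empty")
print(monitor.current_time_s())
E
python3 -c "
import cv2,numpy as np
a=[cv2.imread(f'pics/w_{n}.png') for n in ('stock','empty')]
cv2.imwrite('pics/totes.png',cv2.resize(np.vstack(a),None,fx=.62,fy=.62,interpolation=cv2.INTER_AREA))"
```

```text
nut [573. -43.  18.] 574.0
bush [670.  71.  18.] 674.0
block [461. -60.  20.] 465.0
plug [444.  63.  18.] 449.0
green [380. 126.  18.] 400.0
purple [361.  46.  18.] 364.0
red [658. 162.  18.] 678.0
roll [560.  52.  12.] 563.0
tm [661. -58.  14.] 663.0
stock [445. 329.  60.] 553.0
empty [ 425. -344.   60.] 547.0
6.2417
```

View pics/w_parts.png

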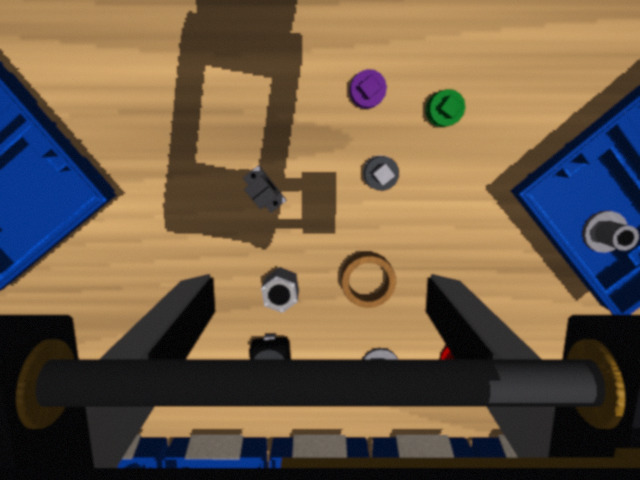

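View pics/totes.png

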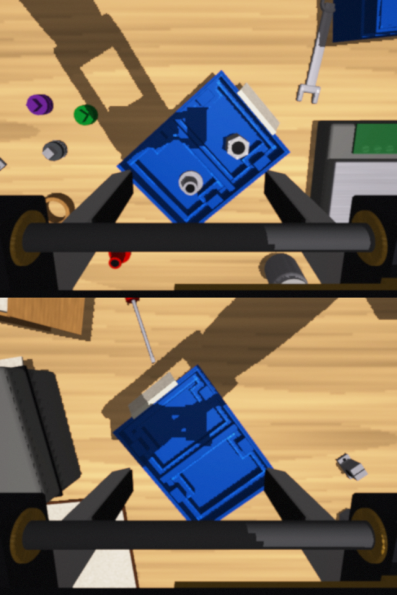

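The wrist view shows the nut at (280,294), plug (380,173), block (264,190), roll (368,280), green plug (446,107) and purple plug (368,88). The bush is hidden behind the fingers, and the finger bar covers the lower part of both tote views. I'll retake the views with the hand moved further out.

```bash
python3 - <<'E'
from h import *
print(monitor.current_time_s())
hover(455,-344,300,np.pi/2); Shot("wrist","e1")
hover(600,10,300,np.pi/2); Shot("wrist","p1")
hover(475,329,300,np.pi/2); Shot("wrist","s1")
print(monitor.current_time_s())
E
cat > an.py <<'E'
from h import *
for n,g in (("e1",(425,-344)),("s1",(445,329))):
    s=Old(n); hsv=cv2.cvtColor(s.img,cv2.COLOR_RGB2HSV)
    m=cv2.inRange(hsv,(100,110,30),(130,255,255)); m=cv2.morphologyEx(m,cv2.MORPH_OPEN,np.ones((3,3)))
    cs,_=cv2.findContours(m,cv2.RETR_EXTERNAL,cv2.CHAIN_APPROX_NONE); c=max(cs,key=cv2.contourArea)[:,0]
    P=np.array([s.pt(u,v,60)[:2] for u,v in c],np.float32)
    r=cv2.minAreaRect(P); print(n,r, c.min(0),c.max(0))
    w=cv2.inRange(hsv,(0,0,150),(180,50,255)); cs,_=cv2.findContours(w,cv2.RETR_EXTERNAL,cv2.CHAIN_APPROX_NONE)
    for c2 in cs:
        if cv2.contourArea(c2)>400: q=c2[:,0].mean(0); print(' white',q,s.pt(*q,45).round(),cv2.contourArea(c2))
    im=s.img[...,::-1].copy()
    for b in cv2.boxPoints(r): cv2.circle(im,tuple(s.px([*b,60]).astype(int)),4,(0,0,255),-1)
    cv2.imwrite(f"pics/{n}m.png",im)
p=Old("p1"); cv2.imwrite("pics/p1c.png",cv2.resize(p.img[0:360,120:520,::-1],None,fx=1.65,fy=1.65,interpolation=cv2.INTER_CUBIC))
cv2.imwrite("pics/t1.png",cv2.resize(np.hstack([cv2.imread("pics/e1m.png"),cv2.imread("pics/s1m.png")]),(800,300),interpolation=cv2.INTER_AREA))
E
python3 an.py
```

```text
6.2417
9.5167
e1 ((428.9505310058594, -344.47320556640625), (232.1330108642578, 174.51541137695312), 37.4000244140625) [169  18] [461 325]
 white [175.45505618 421.64606742] [ 696. -504.   45.] 1736.0
 white [111.04320988 302.7191358 ] [ 554. -561.   45.] 6235.0
 white [236.30208333  76.45833333] [ 331. -421.   45.] 1957.0
s1 ((450.1343994140625, 334.79705810546875), (174.24925231933594, 232.21461486816406), 41.780250549316406) [178  22] [480 323]
 white [478.98561151 431.00719424] [729. 507.  45.] 1704.5
 white [589.82164329 268.74348697] [538. 605.  45.] 11256.5
 white [389.84955752 167.53097345] [435. 395.  45.] 1113.5
 white [427.33333333  95.31216931] [368. 428.  45.] 1918.5
 white [519.42750929  50.56133829] [329. 510.  45.] 1485.5
```

View pics/t1.png

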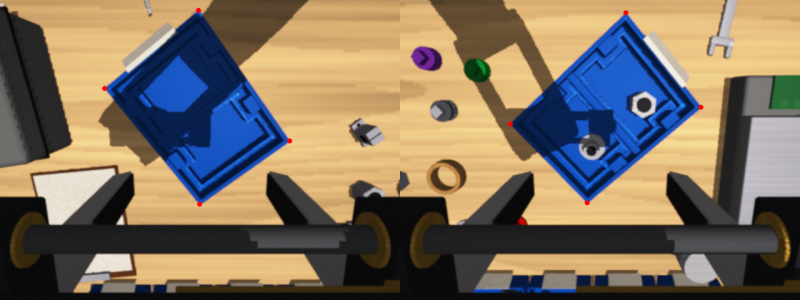

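View pics/p1c.png

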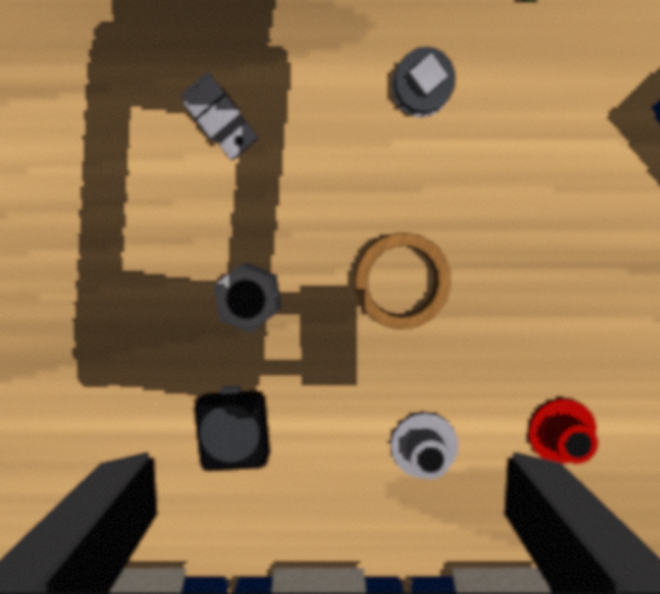

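The totes measure 232x174 against the stated 234x176, and the stocked nut falls at (435,395) against a predicted (435,396), so the poses hold. The red bush is at crop (565,435) and the grey one at (424,450). The grey bush is the one I need.

Now near views of the nut and bush.

```bash
python3 - <<'E'
from h import *
p=Old("p1"); P={}
for n,u,v,z in [("nut",246,299,36),("bush",430,460,36),("bushflange",424,445,6),("block",215,117,40),("plug",430,74,36),("roll",405,281,24)]:
    P[n]=p.pt(120+u/1.65,v/1.65,z); print(n,P[n].round(1))
for n in ("bush","nut"):
    q=P[n]; hover(q[0]+35,q[1],150,np.pi/2); s=Shot("wrist",n+"1")
    u,v=s.px(q).astype(int); print(n,u,v)
    c=s.img[max(v-90,0):v+90,max(u-90,0):u+90,::-1]; cv2.imwrite(f"pics/{n}c.png",cv2.resize(c,(400,400),interpolation=cv2.INTER_CUBIC))
cv2.imwrite("pics/nb.png",np.hstack([cv2.imread("pics/nutc.png"),cv2.imread("pics/bushc.png")]))
E
```

```text
nut [573.  -42.9  36. ]
bush [675.6  72.   36. ]
bushflange [674.7  72.    6. ]
block [469.9 -57.1  40. ]
plug [446.6  64.8  36. ]
roll [563.1  54.6  24. ]
bush 318 188
nut 319 187
```

View pics/nb.png

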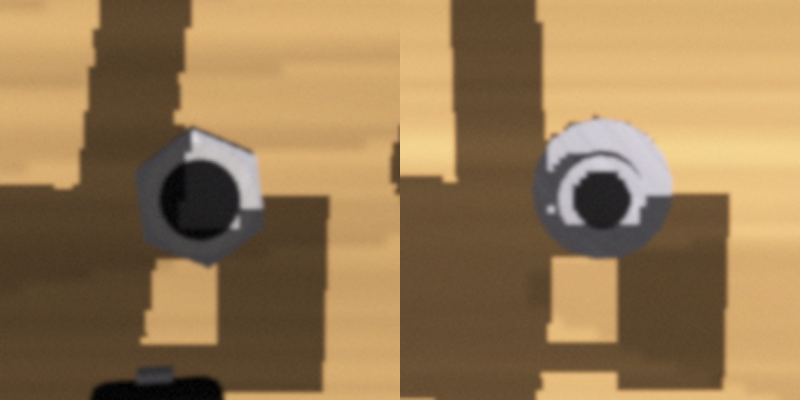

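Nut corners in the crop are (192,128), (254,152), (262,220), (208,266), (148,240) and (136,172), which puts a pair of flats at about -21.5°. Both bores fall within 1 px of their predicted positions. Picking and placing the nut and bush now.

```bash
cat >> h.py <<'E'
S=np.array([450.1,334.8]); SA=np.radians(131.8)
def loc(x,y,c=S,a=SA): return c+np.array([x*np.cos(a)-y*np.sin(a), x*np.sin(a)+y*np.cos(a)])
def pick(xy,z,a,op,up=150):
    fingers.move_gripper(op/94); hover(*xy,up,a); ctrl.movel([*xy,z],150); fingers.move_gripper(0)
    w=monitor.current_opening()*94; ctrl.movel([*xy,up],200); print("grip",round(w,1),round(monitor.current_opening()*94,1)); return w
def place(xy,z,a,op,up=150):
    hover(*xy,up,a); ctrl.movel([*xy,z+12],200); hit=ctrl.movel([*xy,z],40,threshold=12)
    print("place",hit,np.round(monitor.current_eef_pos(),1),np.round(monitor.current_force(),1)); fingers.move_gripper(op/94); ctrl.movel([*xy,up],200)
E
python3 - <<'E'
from h import *
a=np.radians(-48.2); t0=monitor.current_time_s()
w=pick((573,-42.9),17,np.radians(-21.5),60)
if abs(w-36)<3:
    place(loc(56,28),20.3,a,52); 
    w=pick((675.6,72.3),23,a,60)
    if abs(w-26)<3: place(loc(-56,28),26.3,a,44)
hover(475,329,300,np.pi/2); s=Shot("wrist","s2"); cv2.imwrite("pics/s2c.png",s.img[0:340,150:500,::-1])
print(t0,monitor.current_time_s())
E
```

```text
grip 35.6 36.2
place False [392.1 358.   20.5] [ 0.5 -0.3 -0.4]
grip 25.7 25.5
place False [466.4 274.4  26.3] [ 1.1  0.5 -0.5]
11.7 30.4167
```

View pics/s2c.png

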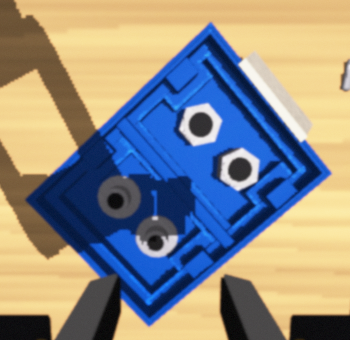

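The nut and bush stand upright in their bays, nut at crop (201,124) and bush at (116,200). I can use the placed nut's known robot position to check the wrist camera bias, then move the empty tote.

```bash
python3 - <<'E'
from h import *
s=Old("s2")
b=s.pt(351,124,39)[:2]-loc(56,28); b2=s.pt(266,200.5,39)[:2]-loc(-56,28); print("bias nut",b.round(1),"bush",b2.round(1))
b=(b+b2)/2; assert np.abs(b).max()<4
E_=np.array([429,-344.5])-b; Sx=S-b; ap=np.radians(37.4); al=np.radians(131.8)
w=pick(E_,33,ap,60,up=240)
if abs(w-12)<3:
    hover(*Sx,240,al); ctrl.movel([*Sx,105],150)
    Shot("side","stk_pre")
    hit=ctrl.movel([*Sx,88.2],30,threshold=12)
    print(hit,np.round(monitor.current_eef_pos(),1),np.round(monitor.current_force(),1),monitor.current_time_s())
    Shot("side","stk")
E
```

```text
bias nut [0.5 0.1] bush [-0.2 -0.4]
grip 25.5 25.8
```

The camera bias is about 0. The grip read 25.5 mm because the fingertips closed on the wider foot of the divider, which is 26 thick below 28 mm. I'll set the tote back down and regrip higher, on the 12 mm wall.

```bash
python3 - <<'E'
from h import *
print(np.round(monitor.current_force(),1))
p=np.array(monitor.current_eef_pos())
ctrl.movel([p[0],p[1],45],180); print(ctrl.movel([p[0],p[1],33],30,threshold=12))
fingers.move_gripper(60/94); ctrl.movel([p[0],p[1],44],100); fingers.move_gripper(0)
print(monitor.current_opening()*94); ctrl.movel([p[0],p[1],240],180)
print(monitor.current_opening()*94,np.round(monitor.current_force(),1),monitor.current_time_s())
s=Shot("side"); cv2.imwrite("pics/held.png",s.img[...,::-1])
E
```

```text
[-0.4  0.5 -5.5]
False
11.501361935062821
11.402605136674874 [ 0.6  0.2 -5.3] 41.4417
```

View pics/held.png

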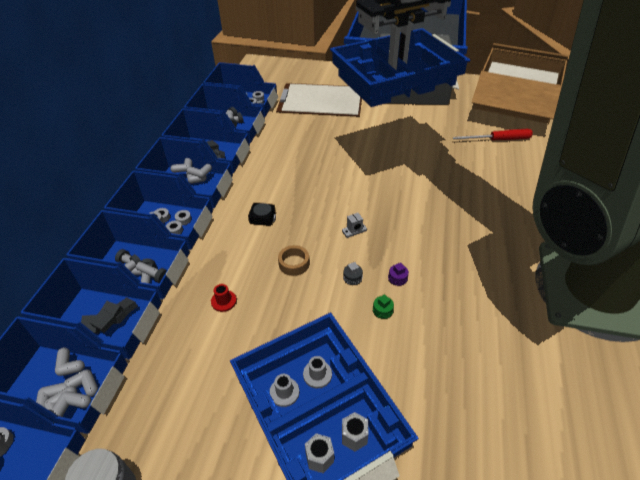

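The tote hangs level, gripped at 11.4 mm with the 5.3 N load expected. Stacking it now.

```bash
python3 - <<'E'
from h import *
al=np.radians(131.8)
hover(*S,240,al); ctrl.movel([*S,116],150)
hit=ctrl.movel([*S,97],25,threshold=5)
print(hit,np.round(monitor.current_eef_pos(),1),np.round(monitor.current_force(),1),monitor.current_time_s())
s=Shot("side"); cv2.imwrite("pics/stk.png",s.img[...,::-1])
E
```

```text
True [449.7 334.6  98.9] [-0.5 -0.4  4.8] 45.525
```

View pics/stk.png

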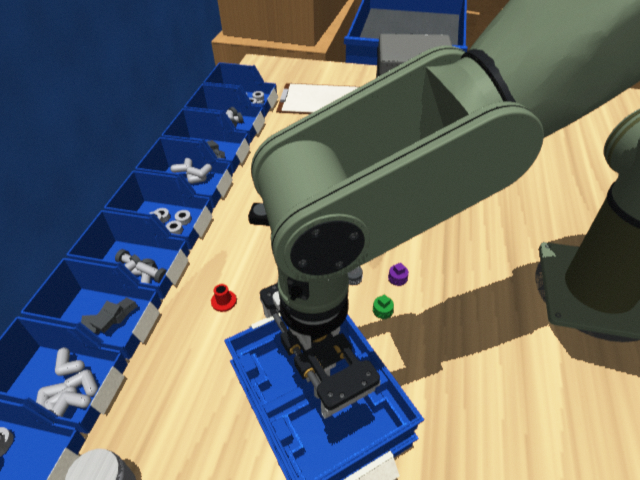

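Contact came at 98.9 mm, where 99 was expected (44 + 55), so the tote is on the ledges. I'll release it, check the stack, and take near views of the block and plug.

```bash
python3 - <<'E'
from h import *
fingers.move_gripper(60/94); ctrl.movel([*S,220],200)
hover(495,329,330,np.pi/2); s=Shot("wrist","u1"); a=s.img[0:340,150:500,::-1]
hsv=cv2.cvtColor(s.img,cv2.COLOR_RGB2HSV); m=cv2.inRange(hsv,(100,110,30),(130,255,255))
cs,_=cv2.findContours(cv2.morphologyEx(m,cv2.MORPH_OPEN,np.ones((3,3))),cv2.RETR_EXTERNAL,cv2.CHAIN_APPROX_NONE); c=max(cs,key=cv2.contourArea)[:,0]
print(cv2.minAreaRect(np.array([s.pt(u,v,115)[:2] for u,v in c],np.float32)))
C=[]
for n,q in (("plug",(446.6,64.8,36)),("block",(469.9,-57.1,40))):
    hover(q[0]+45,q[1],170,np.pi/2); s=Shot("wrist",n+"1"); u,v=s.px(q); print(n,u,v); u,v=int(u),int(v)
    C.append(cv2.resize(s.img[v-80:v+80,u-80:u+80,::-1],(400,400),interpolation=cv2.INTER_CUBIC))
cv2.imwrite("pics/pb.png",np.hstack(C)); cv2.imwrite("pics/u1c.png",a)
print(monitor.current_time_s())
E
```

```text
((449.9884948730469, 333.5504455566406), (174.80445861816406, 232.20457458496094), 41.797760009765625)
plug 319.71679016640303 170.15082270055032
block 320.15246754193925 171.3462022804811
49.8167
```

View pics/pb.png

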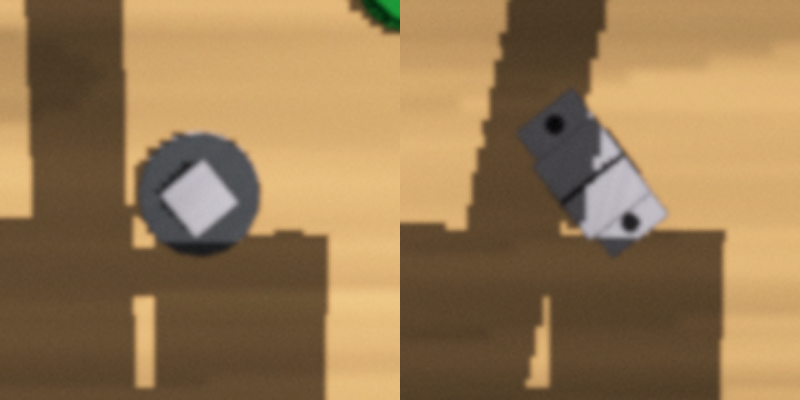

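View pics/u1c.png

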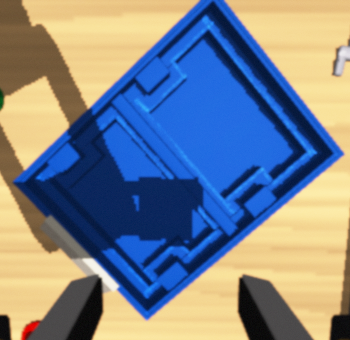

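The stack centre is (450.0,333.6) at 41.8°, which matches the lower tote, and the cards are at opposite ends. The plug head is at crop (200,198), as predicted. The block's foot holes are at crop (555,124) and (630,222), giving its long axis at 37.4°.

```bash
python3 - <<'E'
from h import *
s=Old("block1"); q=s.pt(240+77,91+69.2,8); h1=s.pt(240+62,91+49.6,8);h2=s.pt(240+92,91+88.8,8); print("block",q.round(1),"hole spacing",np.linalg.norm(h1-h2).round(1))
C=np.array([450,334.2]); a=np.radians(-48.2)
w=pick(q[:2],18,np.radians(-52.6),60,up=150)
if abs(w-22)<3:
    place(loc(56,0,C),18+58.4,a,44,up=210)
    w=pick((446.6,64.8),16,a,60,up=150)
    if abs(w-36)<3: place(loc(-56,0,C),16+58.4,a,54,up=210)
hover(495,329,330,np.pi/2); s=Shot("wrist","u2"); cv2.imwrite("pics/u2c.png",s.img[0:340,150:500,::-1])
hover(480,-150,330,np.pi/2); s=Shot("side"); cv2.imwrite("pics/fin.png",s.img[...,::-1])
print(monitor.current_time_s())
E
```

```text
block [463.7 -59.5   8. ] hole spacing 36.9
grip 21.7 21.6
place False [412.6 376.   76.4] [ 0.1  0.2 -0.6]
grip 35.5 35.0
place False [487.2 292.5  74.4] [ 0.9  0.5 -1.9]
70.2833
```

View pics/u2c.png

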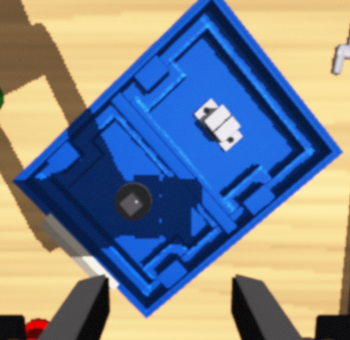

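View pics/fin.png

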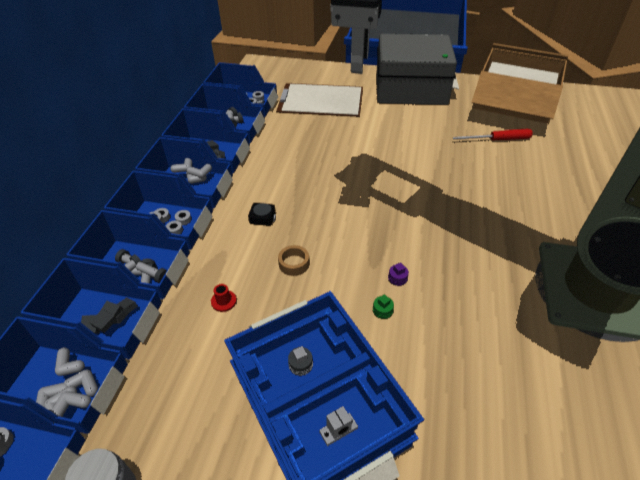

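The block at (340,425) and the plug at (300,360) stand upright, one in each upper bay. The stack is level with its cards at opposite ends, the bystanders and look-alikes haven't moved, and the arm is clear. Handing in.

```bash
python3 -c "
from h import *
ctrl.close_job(); print(monitor.current_time_s())"
```

```text
the job is handed in; nothing more can be done
the job is handed in; nothing more can be done
```

The job is done and handed in at about 70 s, well under the 128 s limit. The hex nut and flanged bush are in their bays in the stocked tote. The empty tote is stacked on top with cards at opposite ends, with the block and plug one in each of its bays.

- **Nut and bush:** the wrist camera showed both standing in their bays, within 0.5 mm of where I aimed. The descents met no contact, since I released them about 0.3 mm above the floor.
- **Stacking:** my first grip on the empty tote caught the wide foot of its divider (25.5 mm wide instead of 12). I set it back down and took it again by the 12 mm wall. It touched down at 98.9 mm, where 99 was expected on the ledges. Its angle matches the lower tote, and its centre is within about 1.3 mm.
- **Block and plug:** the last wrist and side pictures show both upright. Again the descents met no contact, with release about 0.4 mm above the floor.
- **Left alone:** the tape roll, tape measure, red bush and green and purple plugs show no movement in the last side picture.

Apart from the first tote grip, no check failed or disagreed.

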